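# Press the label holder home in the reagent shelf

### The arm

A 6-joint arm with a two-finger parallel gripper is mounted at the origin on the work surface. World frame = base frame: x ahead of the robot, y to its left, z up, the work surface at z = 0. Lengths are in m, angles in degrees, forces in N, time in s.
With the tool pointing down it reaches from about 0.375 to 0.9 m from the base axis. Payload 3.1 kg.
Tool frame: the origin (TCP) lies on the centre line of the jaws, within the pads' length; the fingertips stand 17 mm ahead of it and the grasp point (between the pads) lies 2 mm behind it; y points along the fingers, x is the direction in which the jaws open and shut, and the axes are right-handed (so a half turn about y gives the same grasp; the last joint's range is limited). The gripper opens to 87 mm and grips with 3 to 60 N. Pads are 19 mm wide; open, the fingers measure 117 mm over their backs; the gripper's body (75 mm by 190 mm) begins 51 mm behind the grasp point.
Start: joints at [-81.045, 30.224, 82.088, -0, 67.689, -10.227], TCP at [0.205, -0.59, 0.24] pointing down, gripper open.
Joint ranges: [-176.69, 176.69], [-43.24, 126.21], [12.49, 139.97], [-82, 262], [0, 151.66], [-163.58, 163.58]. Speed limits (degrees/s): [159.86, 159.86, 180, 180, 180, 180].

### API

Orientations are given as a 3x3 rotation matrix whose columns are the frame's x, y, z axes.
In Python, from rig import read_state, capture, camera_info, hand_in, trace, tip_of gives the robot as it stands.
- The arm moves only by the tool jog_arm, never from a script. Its argument "steps" is a list of rows, each an object with "fingers": the opening in per cent of the stroke, from 0 (shut) to 100 (fully open); "delta_pos": the shift along the world's x, y, z in mm, a list of three; "turn": the turn about the world's z in degrees. A call has 1 to 20 rows; each row is the pose to reach, as a shift and turn from the pose commanded when the call began; what a row does not reach only later rows make up. A row lasts 1/12 s, in which the tool goes at most 41.7 mm and 7.16 degrees, less where a joint would pass 70% of its speed; a pose out of reach is approached as far as the arm can. A call with a gripper value outside its range is refused whole. The fingers move at their own pace and stop on an object; the grip force is fixed at half the most. Time passes only in rows, so rows that repeat a pose let the fingers close. It gives the time, the measured TCP pose, the force and the opening at its end, in the units of the state.
- read_state(): the state, without advancing time (a new reading comes with each control period).
- capture(name): name is "scene" or "top"; returns the picture (420x560x3 uint8, red, green, blue); there is no depth.
- camera_info(name): a dict with "fov_y" (degrees; the focal length in pixels is half the picture's height over the tangent of half this angle, whatever the lens; pixels are square), "cx", "cy" (the principal point, pixels), "k1" (the pictures are not rectified: a ray, as slopes to the right and down, at radius r is drawn at 1 + k1 r^2 times it, then the intrinsics apply), "view" (4x4, takes a point from world to camera coordinates). Camera axes: x right, y down, z forward; pixel columns grow to the right and rows downward; lengths in m; the calibration is good to about 2 mm. A picture is of the moment at which its call begins. camera_info takes no time and is no camera call.
- hand_in(): hands the job in, once; it reports no verdict.
Trained networks look in the newest picture that a camera, given by its name, has taken for a name from the list of things; names that differ only in an ending like _2 or _b are one class to them, and where a whole thing is asked for, a point or a joint stands for the part that bears it (a point fixed in the world has none). Each returns a list of dicts, best first, with "confidence" (0 to 1); they miss things now and then, are a little off and sometimes report something else, mostly with a low value. They report only what shows in the picture. A call takes as long as a camera call.
- trace(target, camera): "mask" (420x560 bool, what is visible of it).
- tip_of(target, camera): "position" ([x, y, z] in m, in world coordinates, good to about 4 mm: a listed point, or the origin of a listed thing).
The state is a dict: "time_s": time; "joint_positions": joint angles; "qvel": joint speeds; "tau": joint torques, N m; "position": TCP position; "tcp_rot": TCP orientation; "force": force on the tool from outside, world axes, zero at the start; "moment": the same for the moment, N m; "opening": opening from 0.0 (shut) to 1.0 (fully open).
Only numpy, scipy, OpenCV 4.12 (cv2) and the standard library are available. Lean on these libraries where they do the work, as an engineer would, in place of code of your own. Each camera call takes 0.05 s, during which the arm holds its last target.

### The job

The squat jar on the steel reagent shelf has no label: take the long spare label holder out of the slotted grey block and push its tongue down behind the shelf's front lip, centred in front of the jar with its ticket side facing out, until its shoulders sit fully down on the lip. Finish still gripping it and pressing it firmly home, so that I can tighten the channel's end screws; leave the jar, the short holder, the mouse and the specimen pot where they are.

Things in the scene. Friction and masses are not known exactly. Their poses are not given: they have to be found in the camera images.
- holder: Long white plastic label holder, 50 g: upright plate 64 mm long (y), 9 mm thick (x), top 49 mm above the origin; at its foot a shoulder bar 12 mm thick, 8 mm high; below it a tongue 4 mm thick, 48 mm long, 22 mm deep, round-tipped. Origin: middle of the bar's underside; -x is the ticket side, z up. Starts upright in either slot of the block. Grip the plate across its thickness from above.
- ticket (a point): Middle of the paper ticket on the long holder's front (-x) face, 4.5 mm in front of and 29 mm above the holder's origin; axes as the holder's.
- label_place (a point): Where the long holder's origin belongs when fully home: on the squat jar's label line, 85 mm in front of the jar's axis, level with the top of the lip; axes as the shelf's.
- shelf: Fixed steel bench-top shelf 336 mm long (y), deck top 70 mm above the bench, three bays 108 mm apart along y. Origin: on the bench under the deck's middle; -x is its front. A label channel runs along the front. A holder fully home has its origin at shelf x = -80 mm, z = 82 mm. Two bays already have holders (fixed) and fixed stock: a square pack 70 mm wide, 96 mm high, and a bottle 54 mm across, 104 mm high.
- lip_edge: The rounded top edge of the shelf's front lip, on which the shoulder bar sits; origin: middle of its length, on its crest, 82 mm above the bench; axes as the shelf's. The lip is rigid, 4 mm thick, its rear face 2.5 mm behind (+x of) the crest. The open channel behind it is 14 mm wide and 29 mm deep. Fully home is felt as a hard stop, shoulder bar on lip.
- leaf (a point): A point 12 mm below the lip's top on the face of the middle bay's leaf spring (one alike in each bay, 66 mm long), 2 mm behind the lip at rest. From here its lead-in slopes up and back, 30 degrees off vertical, to 4 mm below the lip's top and 4.6 mm farther back. The tongue forces the spring back and is pressed on the lip with about 3 N: pushing it in takes 2 to 10 N, more than its weight.
- jar: Squat white jar with a wide lid, 68 mm across, 64 mm high, loose on the deck in one of the three bays: the only stock with no label holder in front. Stays there. Origin: on its axis, underside; axes as the shelf's.
- block: Fixed slotted grey block, 44 mm (x) by 190 mm (y), 34 mm high; origin: middle of its underside. Two 6 mm wide slots along y, centred 45 mm either side of the origin, hold the two spare label holders by their tongues, shoulder bars on its top.
- short_holder: The other spare holder, same section but 42 mm long, in the block's other slot; stays there. Origin and axes as for the long one.
- mouse: White computer mouse 100 x 58 x 29 mm, loose; origin: middle of its underside. Stays where it is.
- specimen_pot: Closed specimen pot, 56 mm across, 62 mm high, loose; origin: middle of its underside. Stays where it is.

How it is judged (in metres and radians):
On the way, in this order (a step that is already met when the one before it is completed fails the run):
1. the long label holder is held clear above the block (z of holder in the frame of block above 0.065 m and contact force between the fingers and holder above 1 N), for 0.2 s.
2. its tongue is down behind the lip in front of the jar, still gripped (x of holder in the frame of shelf between -0.083 and -0.0765 m and y of holder in the frame of label_place between -0.012 and 0.012 m and x of ticket in the frame of shelf below -0.0815 m and z of holder in the frame of shelf below 0.092 m and contact force between the fingers and holder above 1 N), for 0.1 s.
At the end, for the whole second after the job is handed in: Long holder in front of the jar (12 mm along the lip), tongue between lip and spring (within 3 mm of its seated line), ticket out, shoulders on the lip (1.8 mm), upright to 4 and parallel to 5 degrees, fingers on it (over 2 N), pressed on the lip edge with over 3 N (x of holder in the frame of shelf between -0.083 and -0.0765 m and y of holder in the frame of label_place between -0.012 and 0.012 m and x of ticket in the frame of shelf below -0.0815 m and z of holder in the frame of shelf below 0.0838 m and angle between holder's own z axis and vertical below 0.07 rad and angle between the x axis of holder and the x axis of shelf, either way round below 0.09 rad and contact force between holder and lip_edge above 3 N and contact force between the fingers and holder above 2 N); the arm keeps its last pose, push and grip.
It fails at once if the jar is disturbed (moved more than 10 mm) (distance of jar from where it was at the start of the episode above 0.01 m).
It fails at once if the short holder is disturbed (moved more than 15 mm) (distance of short_holder from where it was at the start of the episode above 0.015 m).
It fails at once if the mouse is disturbed (moved more than 20 mm) (distance of mouse from where it was at the start of the episode above 0.02 m).
It fails at once if the specimen pot is disturbed (moved more than 20 mm) (distance of specimen_pot from where it was at the start of the episode above 0.02 m).
It also fails if it takes over 35 s, if anything falls off the work surface, if the arm or the gripper's body presses on something with over 40 N, if the wrist force passes 120 N, or if a joint passes its speed limit or range.

## Working session

There is one attempt and no reset: what is moved stays moved. The work goes in short steps, Python scripts to look and compute and a tool call to move; the robot and the scene stay as the last step left them, time stands still between calls to the robot, and variables do not carry over. Pictures are saved under pics/ and viewed, and the job is handed in when it is done.

Besides the shell and the picture viewer there is one more tool, called in YAML: its name, and indented under it one key for each argument. jog_arm: Moves the arm, as the interface text tells. Its arguments: {"type":"object","properties":{"steps":{"type":"array","items":{"type":"object","properties":{"fingers":{"type":"number"},"delta_pos":{"type":"array","items":{"type":"number"}},"turn":{"type":"number"}}}}},"required":["steps"]}

```bash
ls; mkdir -p pics
python3 - <<'E'
from rig import *
import cv2, numpy as np
s=read_state(); print(s)
for n in ("scene","top"):
    im=capture(n); cv2.imwrite(f"pics/{n}0.png",cv2.cvtColor(im,cv2.COLOR_RGB2BGR)); print(camera_info(n))
E
```

```text
pics
{'time_s': 0.0, 'joint_positions': array([-8.10438931e+01,  3.02776054e+01,  8.21592668e+01,  1.56756085e-03,
        6.76886922e+01, -1.02271597e+01]), 'qvel': array([-0.0355263 , -0.0372735 ,  0.1007653 ,  0.04452229,  0.06416892,
        0.09740887]), 'tau': array([ 1.08555818e-03, -4.40039599e+01, -1.76593137e+01,  6.32715784e-02,
        5.82675543e-02, -1.58109542e-04]), 'position': array([ 0.20529175, -0.58956079,  0.2385702 ]), 'tcp_rot': array([[ 3.28580648e-01, -3.16167295e-04,  9.44475864e-01],
       [-9.44473465e-01,  2.16873225e-03,  3.28580539e-01],
       [-2.15220169e-03, -9.99997598e-01,  4.13991828e-04]]), 'force': array([-1.02453621, -0.43558117, -0.72488071]), 'moment': array([ 0.03849494, -0.03092741, -0.04921526]), 'opening': 0.9990825506789546}
{'fov_y': 49.68654958788739, 'cx': 270.0737813280861, 'cy': 201.56913661554887, 'k1': 0.03379835485610092, 'view': array([[ 0.53109916,  0.8471931 , -0.01405502, -0.26284496],
       [ 0.5574419 , -0.36185252, -0.747209  , -0.26325749],
       [-0.63811615,  0.38900721, -0.6644405 ,  1.24619736],
       [ 0.        ,  0.        ,  0.        ,  1.        ]])}
{'fov_y': 47.77117615571455, 'cx': 275.01288727314596, 'cy': 210.3442476225712, 'k1': -0.06466346036506039, 'view': array([[-0.02569229, -0.99963884,  0.00788023, -0.03742427],
       [-0.99867601,  0.02531453, -0.0447817 ,  0.53976125],
       [ 0.04456604, -0.00902035, -0.99896572,  1.02439595],
       [ 0.        ,  0.        ,  0.        ,  1.        ]])}
```

View pics/scene0.png

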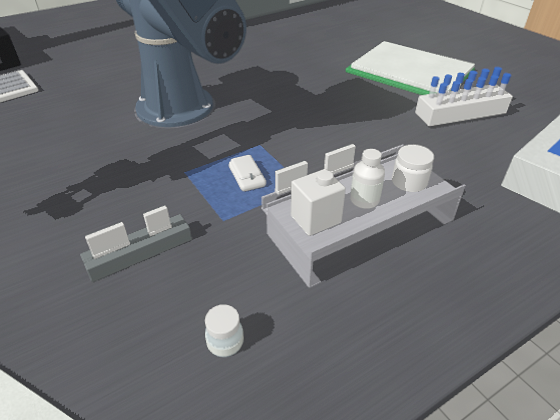

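View pics/top0.png

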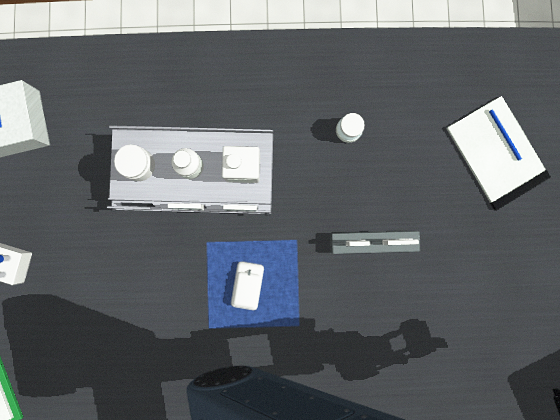

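Run:
```python
from rig import *
import numpy as np
for n in ("top","scene"):
    for t in ("holder","ticket","label_place","shelf","lip_edge","leaf","jar","block","short_holder","mouse","specimen_pot"):
        try: r=tip_of(t,n)
        except Exception as e: print(n,t,e); continue
        print(n,t,[(np.round(d['position'],4).tolist(),round(float(d['confidence']),2)) for d in r[:3]])
print(read_state()['time_s'])
```

```text
top holder [([0.4668, -0.3135, 0.0319], 0.55)]
top ticket [([0.4614, -0.3119, 0.0638], 0.66)]
top label_place []
top shelf [([0.6273, 0.1191, -0.0007], 0.67), ([0.6464, 0.2275, 0.0694], 0.45), ([0.3785, 0.0104, 0.0013], 0.33)]
top lip_edge []
top leaf []
top jar [([0.643, 0.2292, 0.0663], 0.69)]
top block [([0.4595, -0.2656, 0.0016], 0.73)]
top short_holder []
top mouse [([0.3788, 0.0106, -0.0026], 0.92)]
top specimen_pot [([0.713, -0.2214, 0.0036], 0.56), ([0.4647, -0.3159, 0.0319], 0.4), ([0.6289, 0.1162, -0.0006], 0.16)]
scene holder [([0.4638, -0.3163, 0.0359], 0.64)]
scene ticket [([0.4587, -0.3137, 0.0627], 0.97), ([0.6421, 0.2285, 0.0676], 0.39)]
scene label_place []
scene shelf [([0.6282, 0.1231, 0.0043], 0.74)]
scene lip_edge []
scene leaf [([0.5463, 0.1293, 0.072], 0.49)]
scene jar [([0.6412, 0.2284, 0.0667], 0.82), ([0.4652, -0.3173, 0.0343], 0.67)]
scene block [([0.4689, -0.2691, -0.0027], 0.9)]
scene short_holder [([0.4687, -0.225, 0.036], 0.93)]
scene mouse [([0.3799, 0.0077, -0.0017], 0.7), ([0.6257, 0.1204, 0.0024], 0.52)]
scene specimen_pot [([0.7137, -0.2201, 0.001], 0.56)]
1.2
```

Run:
```python
import cv2, numpy as np
t=cv2.imread('pics/top0.png'); s=cv2.imread('pics/scene0.png')
a=cv2.resize(t[190:225,100:280],None,fx=4.4,fy=4.4,interpolation=cv2.INTER_CUBIC)
b=cv2.resize(t[225:260,310:430],None,fx=4.4*1.5,fy=6.6,interpolation=cv2.INTER_CUBIC)
a=cv2.copyMakeBorder(a,0,5,0,800-a.shape[1],cv2.BORDER_CONSTANT);b=cv2.copyMakeBorder(b,0,5,0,800-b.shape[1],cv2.BORDER_CONSTANT)
cv2.imwrite('pics/z_top.png',np.vstack([a,b]))
a=cv2.resize(s[200:280,75:200],None,fx=4,fy=4,interpolation=cv2.INTER_CUBIC)
b=cv2.resize(s[135:275,255:475],None,fx=3.6,fy=3.6,interpolation=cv2.INTER_CUBIC)
cv2.imwrite('pics/z_s1.png',a);cv2.imwrite('pics/z_s2.png',b)
```

```text
(no output)
```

View pics/z_top.png

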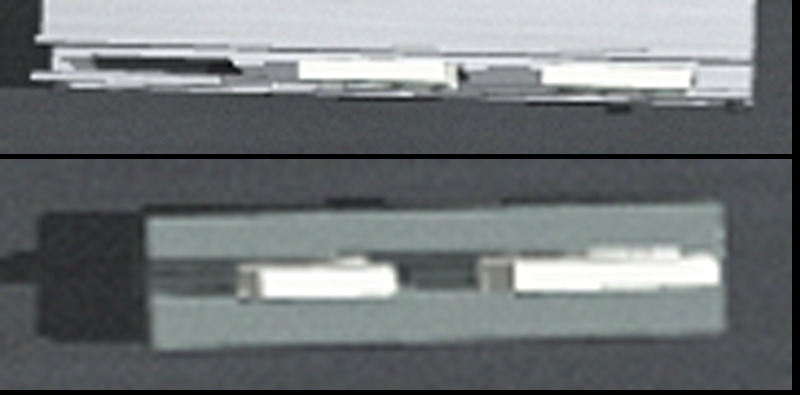

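View pics/z_s1.png

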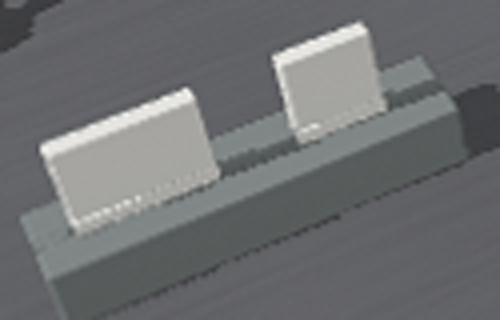

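View pics/z_s2.png

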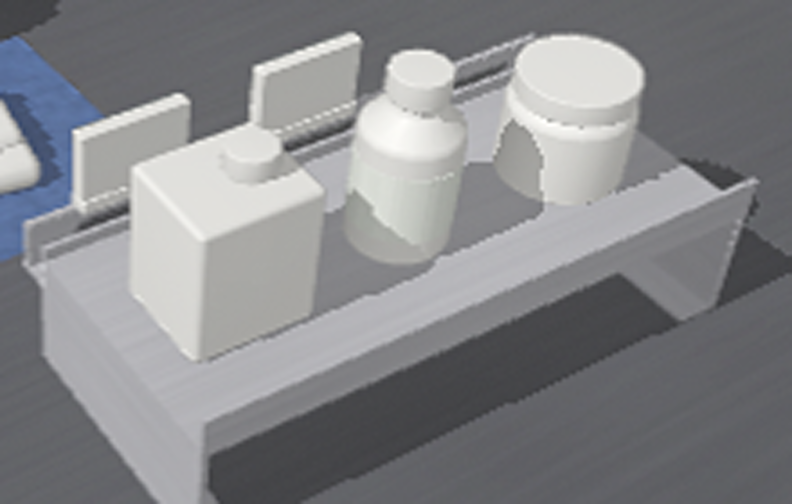

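```bash
cat > h.py <<'E'
import cv2, numpy as np
from rig import *
def par(n):
    c=camera_info(n); f=210/np.tan(np.radians(c['fov_y']/2)); return c,f
def proj(n,P):
    c,f=par(n); P=np.atleast_2d(P); q=P@c['view'][:3,:3].T+c['view'][:3,3]
    s=q[:,:2]/q[:,2:]; r2=(s**2).sum(1,keepdims=True); s=s*(1+c['k1']*r2)
    return s*f+[c['cx'],c['cy']]
def back(n,uv,z):
    c,f=par(n); uv=np.atleast_2d(uv).astype(float); d=(uv-[c['cx'],c['cy']])/f; s=d.copy()
    for _ in range(20): s=d/(1+c['k1']*(s**2).sum(1,keepdims=True))
    R=c['view'][:3,:3]; o=-R.T@c['view'][:3,3]; w=np.c_[s,np.ones(len(s))]@R
    return o+w*((z-o[2])/w[:,2])[:,None]
def T(pose,P):  # pose x,y,z,yawdeg
    a=np.radians(pose[3]); P=np.atleast_2d(P)
    return np.c_[P[:,0]*np.cos(a)-P[:,1]*np.sin(a)+pose[0],P[:,0]*np.sin(a)+P[:,1]*np.cos(a)+pose[1],P[:,2]+pose[2]]
def box(x0,x1,y0,y1,z0,z1):
    c=np.array([[x,y,z] for x in(x0,x1) for y in(y0,y1) for z in(z0,z1)])
    return [(c[i],c[j]) for i in range(8) for j in range(i+1,8) if (c[i]!=c[j]).sum()==1]
def holder(L): return box(-.0045,.0045,-L/2,L/2,.008,.049)+box(-.006,.006,-L/2,L/2,0,.008)
def overlay(im,n,items,win,k,out):
    r0,r1,c0,c1=win; a=cv2.resize(im[r0:r1,c0:c1],None,fx=k,fy=k,interpolation=cv2.INTER_CUBIC)
    for pose,segs,col in items:
        for p,q in segs:
            u=(proj(n,T(pose,np.array([p,q])))+.5-[c0,r0])*k
            cv2.line(a,tuple(int(round(v*16)) for v in u[0]),tuple(int(round(v*16)) for v in u[1]),col,1,cv2.LINE_AA,4)
    cv2.imwrite(out,a)
E
cat > ov.py <<'E'
from h import *
import sys
sh=(0.628,0.121,0,-3.5); bl=(0.464,-0.267,0,0.3); ho=(0.465,-0.314,0.034,0.3); so=(.465,-.224,.034,.3)
fh=[(T(( -.08,y,.082,0),[p])[0],T((-.08,y,.082,0),[q])[0]) for y in(0,-.108) for p,q in holder(.064)]
lip=[(np.array([-.0845,-.168,.082]),np.array([-.0845,.168,.082]))]
its=[(sh,fh,(0,0,255)),(sh,lip,(0,200,0)),(bl,box(-.022,.022,-.095,.095,0,.034),(255,100,0)),(ho,holder(.064),(0,0,255)),(so,holder(.042),(0,0,255))]
t=cv2.imread('pics/top0.png');s=cv2.imread('pics/scene0.png')
overlay(t,'top',its,(185,230,100,280),4.4,'pics/%s_a.png'%sys.argv[1])
overlay(t,'top',its,(220,265,310,430),6.5,'pics/%s_b.png'%sys.argv[1])
overlay(s,'scene',its,(135,275,255,475),3.6,'pics/%s_c.png'%sys.argv[1])
overlay(s,'scene',its,(200,280,75,200),6,'pics/%s_d.png'%sys.argv[1])
E
python3 ov.py o1
python3 - <<'E'
import cv2,numpy as np
def pad(a,w=800): return cv2.copyMakeBorder(a,0,4,0,w-a.shape[1],cv2.BORDER_CONSTANT)
cv2.imwrite('pics/o1_ab.png',np.vstack([pad(cv2.imread('pics/o1_a.png')),pad(cv2.imread('pics/o1_b.png'))]))
E
```

```text
(no output)
```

View pics/o1_ab.png

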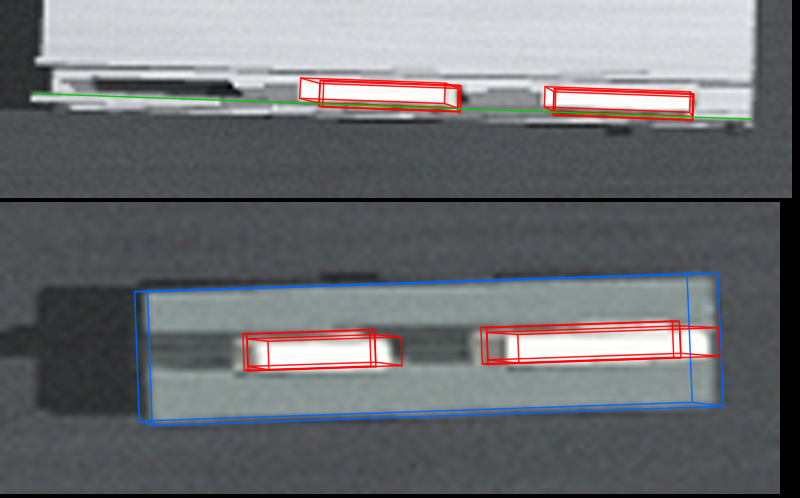

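View pics/o1_c.png

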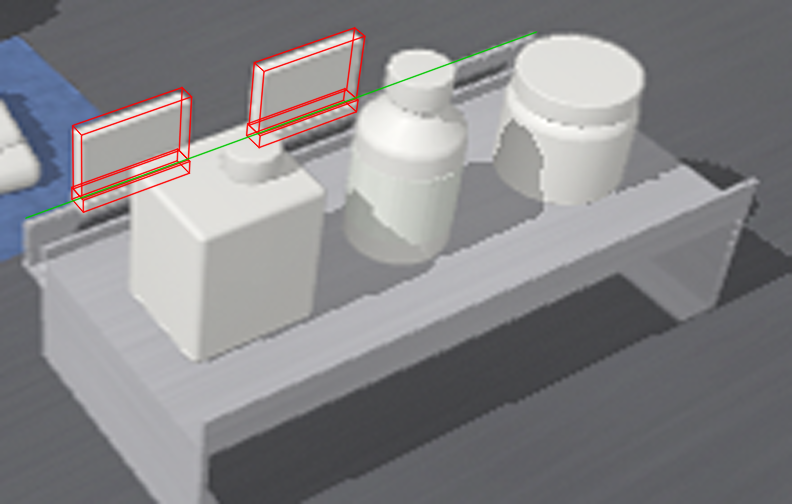

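View pics/o1_d.png

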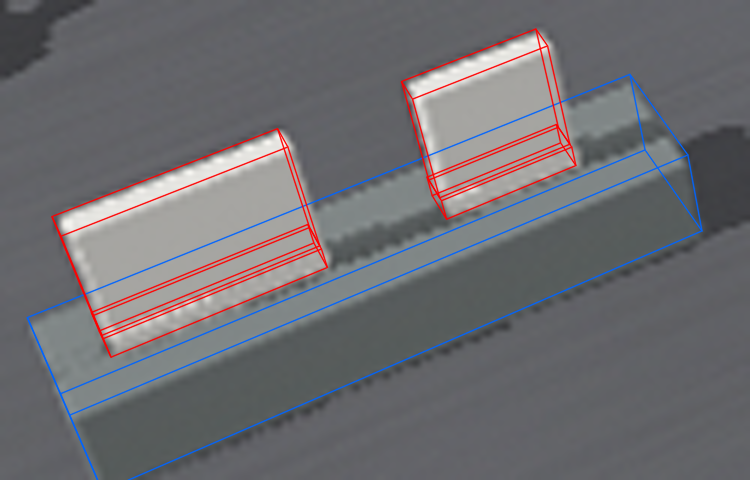

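jog_arm:
  steps:
    - {"fingers": 100,"delta_pos": [20,21,0],"turn": 5.5}
    - {"fingers": 100,"delta_pos": [45,48,0],"turn": 12}
    - {"fingers": 100,"delta_pos": [70,74,0],"turn": 19}
    - {"fingers": 100,"delta_pos": [95,101,0],"turn": 26}
    - {"fingers": 100,"delta_pos": [120,127,0],"turn": 33}
    - {"fingers": 100,"delta_pos": [145,154,0],"turn": 40}
    - {"fingers": 100,"delta_pos": [170,180,0],"turn": 47}
    - {"fingers": 100,"delta_pos": [195,207,0],"turn": 54}
    - {"fingers": 100,"delta_pos": [220,233,0],"turn": 61}
    - {"fingers": 100,"delta_pos": [245,260,0],"turn": 67}
    - {"fingers": 100,"delta_pos": [260,275.5,-20],"turn": 71.1}
    - {"fingers": 100,"delta_pos": [260,275.5,-50],"turn": 71.1}
    - {"fingers": 100,"delta_pos": [260,275.5,-70],"turn": 71.1}
    - {"fingers": 100,"delta_pos": [260,275.5,-80],"turn": 71.1}
    - {"fingers": 100,"delta_pos": [260,275.5,-80],"turn": 71.1}

```text
time_s: 2.45
position: [0.4643, -0.3136, 0.1573]
tcp_rot: [[1.0, -0.004, -0.005], [0.005, 0.004, 1.0], [-0.004, -1.0, 0.004]]
force: [-0.2, -0.2, 0.5]
opening: 0.999
```

Run:
```python
from h import *
s=read_state(); print(s['time_s'],s['position'],s['tcp_rot'].round(3).tolist(),s['force'])
for n in ('top','scene'):
    im=cv2.cvtColor(capture(n),cv2.COLOR_RGB2BGR); cv2.imwrite(f'pics/{n}1.png',im)
b=cv2.imread('pics/scene1.png'); cv2.imwrite('pics/z1.png',cv2.resize(b[140:300,50:250],None,fx=4,fy=4,interpolation=cv2.INTER_CUBIC))
```

```text
2.45 [ 0.46432079 -0.31362367  0.15734058] [[1.0, -0.004, -0.005], [0.005, 0.004, 1.0], [-0.004, -1.0, 0.004]] [-0.2029078  -0.17316332  0.50080575]
```

View pics/z1.png

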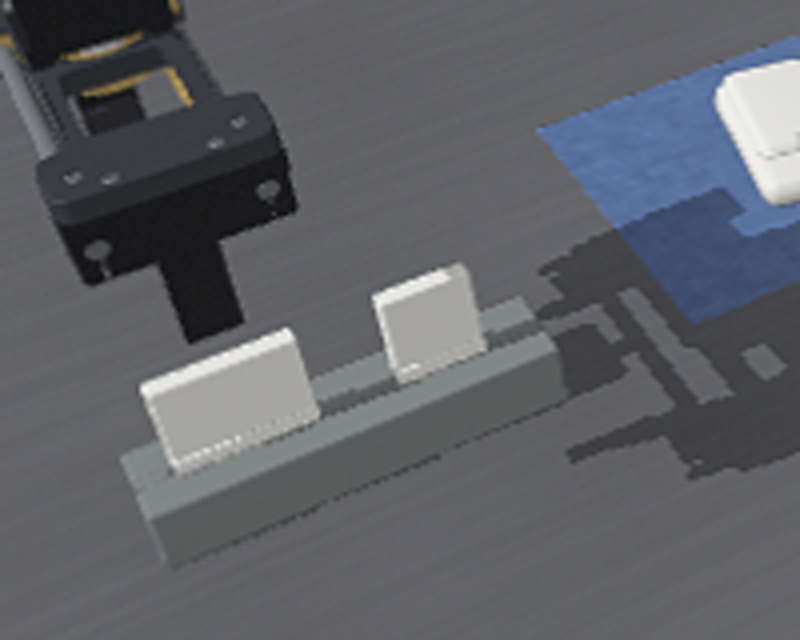

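jog_arm:
  steps:
    - {"fingers": 100,"delta_pos": [0,0,-20]}
    - {"fingers": 100,"delta_pos": [0,0,-45]}
    - {"fingers": 100,"delta_pos": [0,0,-70]}
    - {"fingers": 100,"delta_pos": [0,0,-85]}
    - {"fingers": 100,"delta_pos": [0,0,-93]}
    - {"fingers": 100,"delta_pos": [0,0,-93]}
    - {"fingers": 50,"delta_pos": [0,0,-93]}
    - {"fingers": 20,"delta_pos": [0,0,-93]}
    - {"fingers": 0,"delta_pos": [0,0,-93]}
    - {"fingers": 0,"delta_pos": [0,0,-93]}
    - {"fingers": 0,"delta_pos": [0,0,-93]}
    - {"fingers": 0,"delta_pos": [0,0,-93]}
    - {"fingers": 0,"delta_pos": [0,0,-93]}
    - {"fingers": 0,"delta_pos": [0,0,-93]}

```text
$.steps[0]: bad value
```

jog_arm:
  steps:
    - {"fingers": 100,"delta_pos": [0,0,-20],"turn": 0}
    - {"fingers": 100,"delta_pos": [0,0,-45],"turn": 0}
    - {"fingers": 100,"delta_pos": [0,0,-70],"turn": 0}
    - {"fingers": 100,"delta_pos": [0,0,-85],"turn": 0}
    - {"fingers": 100,"delta_pos": [0,0,-93],"turn": 0}
    - {"fingers": 100,"delta_pos": [0,0,-93],"turn": 0}
    - {"fingers": 50,"delta_pos": [0,0,-93],"turn": 0}
    - {"fingers": 20,"delta_pos": [0,0,-93],"turn": 0}
    - {"fingers": 0,"delta_pos": [0,0,-93],"turn": 0}
    - {"fingers": 0,"delta_pos": [0,0,-93],"turn": 0}
    - {"fingers": 0,"delta_pos": [0,0,-93],"turn": 0}
    - {"fingers": 0,"delta_pos": [0,0,-93],"turn": 0}
    - {"fingers": 0,"delta_pos": [0,0,-93],"turn": 0}
    - {"fingers": 0,"delta_pos": [0,0,-93],"turn": 0}

```text
time_s: 3.72
position: [0.4654, -0.3147, 0.0666]
tcp_rot: [[1.0, 0.0, -0.005], [0.005, -0.0, 1.0], [0.0, -1.0, -0.0]]
force: [0.0, -0.4, -0.4]
opening: 0.474
```

Run:
```python
from h import *
s=read_state(); print(s['time_s'],s['position'],s['tcp_rot'].round(4).tolist(),s['force'],s['moment'],s['opening'])
```

```text
3.7167 [ 0.4654046  -0.31474163  0.06664052] [[1.0, 0.0001, -0.005], [0.005, -0.0001, 1.0], [0.0001, -1.0, -0.0001]] [ 0.01752553 -0.43836662 -0.43994161] [-0.00901263 -0.12665086 -0.02424434] 0.47354269567429147
```

jog_arm:
  steps:
    - {"fingers": 0,"delta_pos": [0,0,-3.5],"turn": 0}
    - {"fingers": 0,"delta_pos": [0,0,-3.5],"turn": 0}
    - {"fingers": 0,"delta_pos": [0,0,-3.5],"turn": 0}
    - {"fingers": 0,"delta_pos": [0,0,-3.5],"turn": 0}
    - {"fingers": 0,"delta_pos": [0,0,-3.5],"turn": 0}
    - {"fingers": 0,"delta_pos": [0,0,-3.5],"turn": 0}
    - {"fingers": 0,"delta_pos": [0,0,-3.5],"turn": 0}
    - {"fingers": 0,"delta_pos": [0,0,-3.5],"turn": 0}
    - {"fingers": 0,"delta_pos": [0,0,-3.5],"turn": 0}
    - {"fingers": 0,"delta_pos": [0,0,-3.5],"turn": 0}

```text
time_s: 4.55
position: [0.4654, -0.3148, 0.063]
tcp_rot: [[1.0, -0.0, -0.005], [0.005, 0.0, 1.0], [-0.0, -1.0, 0.0]]
force: [-0.8, 0.6, -0.1]
opening: 0.102
```

Run:
```python
from h import *
s=read_state(); print(s['time_s'],s['position'],s['tcp_rot'].round(4).tolist(),s['force'],s['moment'],s['opening'])
```

```text
4.55 [ 0.46536974 -0.31475163  0.06303563] [[1.0, -0.0, -0.0049], [0.0049, 0.0, 1.0], [-0.0, -1.0, 0.0]] [-0.79487837  0.5628296  -0.08977492] [-0.02266806 -0.09402201 -0.03252089] 0.10217440353002044
```

jog_arm:
  steps:
    - {"fingers": 0,"delta_pos": [0,0,5],"turn": 0}
    - {"fingers": 0,"delta_pos": [0,0,15],"turn": 0}
    - {"fingers": 0,"delta_pos": [0,0,35],"turn": 0}
    - {"fingers": 0,"delta_pos": [0,0,60],"turn": 0}
    - {"fingers": 0,"delta_pos": [0,0,85],"turn": 0}
    - {"fingers": 0,"delta_pos": [0,0,110],"turn": 0}
    - {"fingers": 0,"delta_pos": [0,10,130],"turn": 0}
    - {"fingers": 0,"delta_pos": [0,30,137],"turn": 0}
    - {"fingers": 0,"delta_pos": [0,60,137],"turn": 0}
    - {"fingers": 0,"delta_pos": [0,95,137],"turn": 0}
    - {"fingers": 0,"delta_pos": [0,130,137],"turn": -1}
    - {"fingers": 0,"delta_pos": [0,165,137],"turn": -2}
    - {"fingers": 0,"delta_pos": [0,200,137],"turn": -3}
    - {"fingers": 0,"delta_pos": [0,235,137],"turn": -3.8}
    - {"fingers": 0,"delta_pos": [0,270,137],"turn": -3.8}
    - {"fingers": 0,"delta_pos": [0,305,137],"turn": -3.8}
    - {"fingers": 0,"delta_pos": [0,340,137],"turn": -3.8}
    - {"fingers": 0,"delta_pos": [0,370,137],"turn": -3.8}
    - {"fingers": 0,"delta_pos": [0,390,137],"turn": -3.8}
    - {"fingers": 0,"delta_pos": [0,400,137],"turn": -3.8}

```text
time_s: 6.22
position: [0.4649, 0.0877, 0.201]
tcp_rot: [[0.998, 0.001, 0.058], [-0.058, 0.0, 0.998], [0.001, -1.0, 0.001]]
force: [-0.2, -0.1, -0.3]
opening: 0.104
```

Run:
```python
from h import *
s=read_state(); print(s['time_s'],s['position'],s['tcp_rot'].round(4).tolist(),s['force'],s['moment'],s['opening'])
for n in ('top','scene'):
    im=cv2.cvtColor(capture(n),cv2.COLOR_RGB2BGR); cv2.imwrite(f'pics/{n}2.png',im)
```

```text
6.2167 [0.4649246  0.08769218 0.20100632] [[0.9983, 0.0011, 0.0584], [-0.0584, 0.0004, 0.9983], [0.001, -1.0, 0.0005]] [-0.17660483 -0.05325756 -0.32951372] [-0.04847239 -0.05792828  0.02229846] 0.10387178359243757
```

View pics/top2.png

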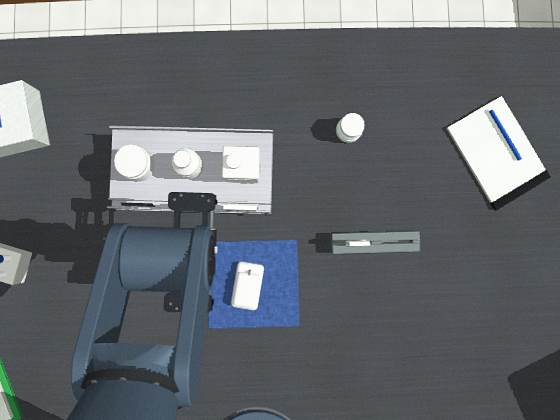

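View pics/scene2.png

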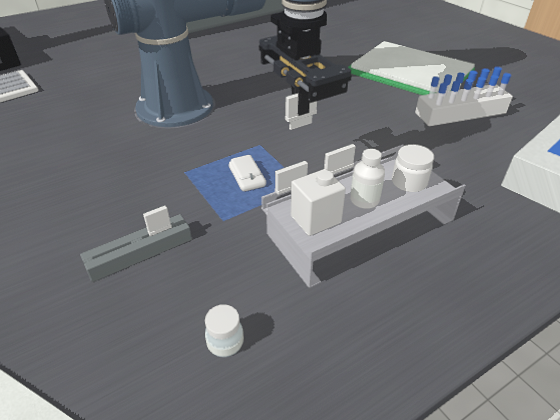

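jog_arm:
  steps:
    - {"fingers": 0,"delta_pos": [0,30,0],"turn": 0}
    - {"fingers": 0,"delta_pos": [0,60,0],"turn": 0}
    - {"fingers": 0,"delta_pos": [0,90,0],"turn": 0}
    - {"fingers": 0,"delta_pos": [0,120,0],"turn": 0}
    - {"fingers": 0,"delta_pos": [0,140,0],"turn": 0}
    - {"fingers": 0,"delta_pos": [5,148,0],"turn": 0}
    - {"fingers": 0,"delta_pos": [25,148,-10],"turn": 0}
    - {"fingers": 0,"delta_pos": [50,148,-20],"turn": 0}
    - {"fingers": 0,"delta_pos": [75,148,-35],"turn": 0}
    - {"fingers": 0,"delta_pos": [85,148,-43],"turn": 0}
    - {"fingers": 0,"delta_pos": [90,148,-48],"turn": 0}
    - {"fingers": 0,"delta_pos": [90,148,-48],"turn": 0}
    - {"fingers": 0,"delta_pos": [90,148,-48],"turn": 0}
    - {"fingers": 0,"delta_pos": [90,148,-48],"turn": 0}

```text
time_s: 7.48
position: [0.5542, 0.2328, 0.1524]
tcp_rot: [[0.998, -0.001, 0.061], [-0.061, -0.0, 0.998], [-0.001, -1.0, -0.0]]
force: [-0.1, 0.4, -1.0]
opening: 0.1
```

```bash
cat > ov2.py <<'E'
from h import *
import sys
tag=sys.argv[1]
s=read_state(); p=s['position']; print(s['time_s'],p,s['tcp_rot'].round(4).tolist(),s['force'],s['moment'],s['opening'])
yaw=np.degrees(np.arctan2(s['tcp_rot'][1,0],s['tcp_rot'][0,0]))
im=cv2.cvtColor(capture('scene'),cv2.COLOR_RGB2BGR); cv2.imwrite(f'pics/{tag}.png',im)
cv2.imwrite(f'pics/{tag}t.png',cv2.cvtColor(capture('top'),cv2.COLOR_RGB2BGR))
sh=(0.628,0.121,0,-3.5)
fh=[(T(( -.08,y,.082,0),[a])[0],T((-.08,y,.082,0),[b])[0]) for y in(0,-.108) for a,b in holder(.064)]
lip=[(np.array([-.0845,-.168,.082]),np.array([-.0845,.168,.082]))]
ton=[(np.array([x,y,0]),np.array([x,y,-.022])) for x in(-.002,.002) for y in(-.024,.024)]
its=[(sh,fh,(0,0,255)),(sh,lip,(0,200,0)),((p[0],p[1],p[2]-.029,yaw),holder(.064)+ton,(0,0,255))]
w=(60,210,255,475)
overlay(im,'scene',its,w,3.6,f'pics/{tag}_o.png'); overlay(im,'scene',[],w,3.6,f'pics/{tag}_n.png')
E
python3 ov2.py s3
```

```text
7.4833 [0.55423892 0.23284662 0.1524333 ] [[0.9981, -0.0012, 0.0614], [-0.0614, -0.0003, 0.9981], [-0.0012, -1.0, -0.0003]] [-0.06752049  0.39180699 -1.04844753] [-0.05206884 -0.08057485 -0.05414192] 0.09995956781177835
```

View pics/s3_o.png

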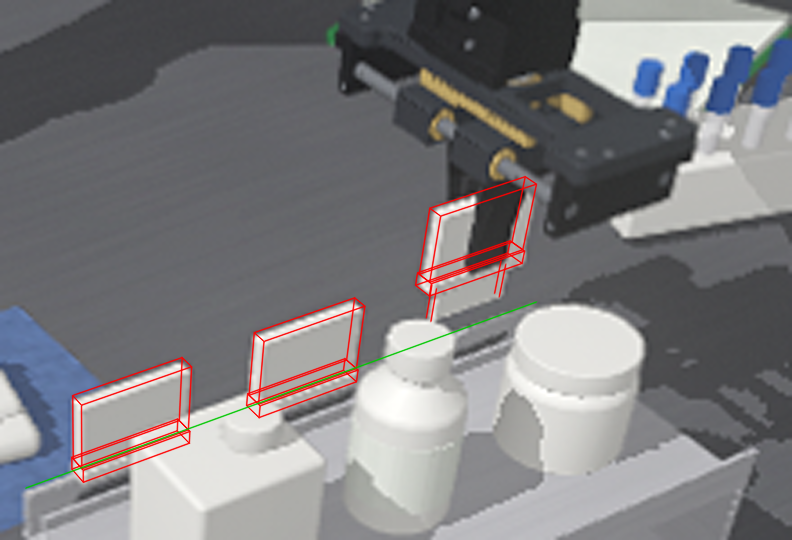

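View pics/s3_n.png

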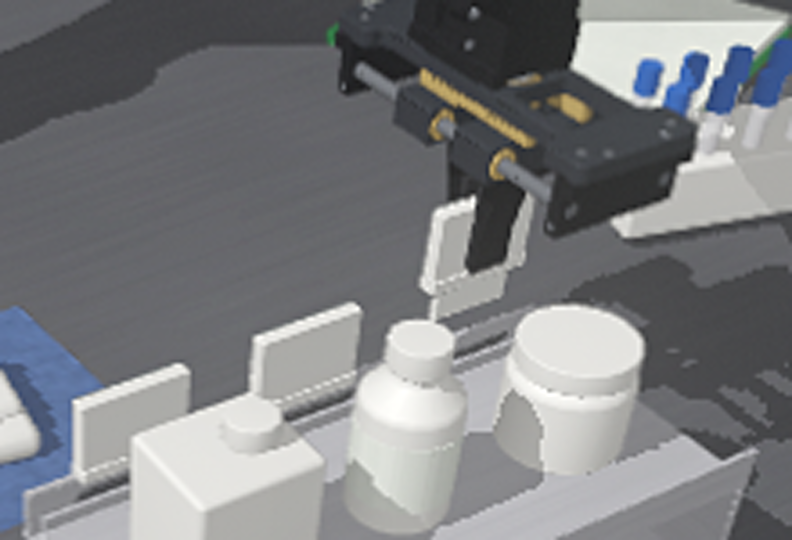

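View pics/s3t.png

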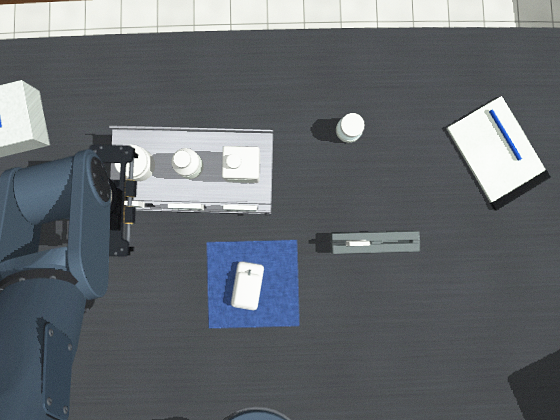

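```bash
cat > fit.py <<'E'
from h import *
from scipy.ndimage import gaussian_filter, map_coordinates
def grad(im):
    g=gaussian_filter(im.astype(float).mean(2),0.7); return np.gradient(g)
def score(G,n,pose,segs,m=60):
    tot=0
    for a,b in segs:
        P=np.array(a)+(np.array(b)-np.array(a))*np.linspace(.03,.97,m)[:,None]
        u=proj(n,T(pose,P)); d=u[-1]-u[0]; L=np.hypot(*d); nn=np.array([-d[1],d[0]])/L
        gy=map_coordinates(G[0],[u[:,1],u[:,0]],order=1); gx=map_coordinates(G[1],[u[:,1],u[:,0]],order=1)
        tot+=abs(gx*nn[0]+gy*nn[1]).mean()*L
    return tot
def search(f,r,st):
    best=max(((f(dx,dy),dx,dy) for dx in np.arange(-r,r+1e-9,st) for dy in np.arange(-r,r+1e-9,st)))
    return best
V=lambda *a:np.array(a)
E
cat > f1.py <<'E'
from fit import *
L=.032;x0=-.0045;x1=.0045;h=.049
# scene: silhouette edges of the plate: top front edge, left(-y) front?, top back edge
full=[(V(x0,-L,h),V(x0,L,h)),(V(x1,-L,h),V(x1,L,h)),(V(x0,-L,h),V(x1,-L,h)),(V(x0,L,h),V(x1,L,h)),(V(x1,-L,.010),V(x1,-L,h)),(V(x0,-L,.010),V(x0,-L,h)),(V(x1,L,.010),V(x1,L,h))]
ims=cv2.imread('pics/s3.png');Gs=grad(ims); s0=grad(cv2.imread('pics/scene0.png')); t0=grad(cv2.imread('pics/top0.png'))
a=np.radians(-3.5)
def fx(G,n,y,segs):
    c=T((.628,.121,0,-3.5),[(-.08,y,.082)])[0]
    return search(lambda dx,dy:score(G,n,(c[0]+dx,c[1]+dy,c[2],-3.5),segs),.005,.00025)
for y in (0,-.108):
    print('fixed scene',y,fx(s0,'scene',y,full), fx(Gs,'scene',y,full))
held=[(V(x0,-L,h),V(x0,-.006,h)),(V(x1,-L,h),V(x1,-.012,h)),(V(x0,-L,h),V(x1,-L,h)),(V(x1,-L,.010),V(x1,-L,h)),(V(x0,-L,.010),V(x0,-L,h)),
 (V(.002,-.024,-.0215),V(.002,.024,-.0215)),(V(.002,-.024,-.021),V(.002,-.024,-.002))]
p=(.55424,.23285,.1234,-3.52)
print('held scene',search(lambda dx,dy:score(Gs,'scene',(p[0]+dx,p[1]+dy,p[2],p[3]),held[:5]),.005,.00025))
print('block holder scene',search(lambda dx,dy:score(s0,'scene',(.465+dx,-.3145+dy,.034,.3),full),.005,.00025))
top=[(V(x0,-L,h),V(x0,L,h)),(V(x1,-L,h),V(x1,L,h)),(V(x0,-L,h),V(x1,-L,h)),(V(x0,L,h),V(x1,L,h))]
print('block holder top',search(lambda dx,dy:score(t0,'top',(.465+dx,-.3145+dy,.034,.3),top),.005,.00025))
for y in (0,-.108): print('fixed top',y,fx(t0,'top',y,top))
E
python3 f1.py
```

```text
Traceback (most recent call last):
  File "f1.py", line 11, in <module>
    print('fixed scene',y,fx(s0,'scene',y,full), fx(Gs,'scene',y,full))
                          ~~^^^^^^^^^^^^^^^^^^^
  File "f1.py", line 9, in fx
    return search(lambda dx,dy:score(G,n,(c[0]+dx,c[1]+dy,c[2],-3.5),segs),.005,.00025)
  File "fit.py", line 14, in search
    best=max(((f(dx,dy),dx,dy) for dx in np.arange(-r,r+1e-9,st) for dy in np.arange(-r,r+1e-9,st)))
  File "fit.py", line 14, in <genexpr>
    best=max(((f(dx,dy),dx,dy) for dx in np.arange(-r,r+1e-9,st) for dy in np.arange(-r,r+1e-9,st)))
               ~^^^^^^^
  File "f1.py", line 9, in <lambda>
    return search(lambda dx,dy:score(G,n,(c[0]+dx,c[1]+dy,c[2],-3.5),segs),.005,.00025)
                               ~~~~~^^^^^^^^^^^^^^^^^^^^^^^^^^^^^^^^^^^^^^
  File "fit.py", line 9, in score
    u=proj(n,T(pose,P)); d=u[-1]-u[0]; L=np.hypot(*d); nn=np.array([-d[1],d[0]])/L
  File "h.py", line 6, in proj
    c,f=par(n); P=np.atleast_2d(P); q=P@c['view'][:3,:3].T+c['view'][:3,3]
        ~~~^^^
  File "h.py", line 4, in par
    c=camera_info(n); f=210/np.tan(np.radians(c['fov_y']/2)); return c,f
ValueError: time passes only in moves, steps and waits
```

```bash
python3 - <<'E'
from rig import *
import pickle
pickle.dump({n:camera_info(n) for n in('scene','top')},open('cam.pkl','wb'))
E
sed -i "s/    c=camera_info(n); f=/    c=CAM[n]; f=/; s/^from rig import \*/from rig import *\nimport pickle\nCAM=pickle.load(open('cam.pkl','rb'))/" h.py; python3 f1.py; python3 -c "from rig import *;print(read_state()['time_s'])"
```

```text
fixed scene 0 (np.float64(3402.0979314302836), np.float64(0.003000000000000007), np.float64(-0.0029999999999999983)) (np.float64(3405.2795465687327), np.float64(0.003000000000000007), np.float64(-0.0029999999999999983))
fixed scene -0.108 (np.float64(3340.953299258233), np.float64(0.004000000000000008), np.float64(-0.0022499999999999977)) (np.float64(3348.3028029037646), np.float64(0.004000000000000008), np.float64(-0.0022499999999999977))
held scene (np.float64(1890.1015828647385), np.float64(0.0027500000000000068), np.float64(0.000750000000000005))
block holder scene (np.float64(4346.994762335345), np.float64(0.002000000000000006), np.float64(0.0015000000000000057))
block holder top (np.float64(2553.0085296051657), np.float64(-0.0004999999999999961), np.float64(0.0032500000000000072))
fixed top 0 (np.float64(2354.087310241813), np.float64(-0.0002499999999999959), np.float64(0.000750000000000005))
fixed top -0.108 (np.float64(2613.4109715917252), np.float64(0.000750000000000005), np.float64(0.00025000000000000456))
7.5833
```

jog_arm:
  steps:
    - {"fingers": 0,"delta_pos": [0,-1,-5],"turn": 0.3}
    - {"fingers": 0,"delta_pos": [0,-2.5,-12],"turn": 0.5}
    - {"fingers": 0,"delta_pos": [0,-2.5,-16],"turn": 0.5}
    - {"fingers": 0,"delta_pos": [0,-2.5,-16],"turn": 0.5}
    - {"fingers": 0,"delta_pos": [0,-2.5,-16],"turn": 0.5}

```text
time_s: 8.0
position: [0.5549, 0.2307, 0.1354]
tcp_rot: [[0.999, -0.001, 0.053], [-0.053, -0.0, 0.999], [-0.001, -1.0, -0.0]]
force: [-0.7, 0.1, -1.2]
opening: 0.101
```

```bash
sed -i 's/(60,210,255,475)/(80,180,340,480)/; s/,3.6,f/,5.6,f/g' ov2.py; sed -i 's/^sh=.*/sh=(0.628,0.121,0,-3.0)/' ov2.py; python3 ov2.py s4
```

```text
8.0 [0.55489722 0.23067876 0.13543361] [[0.9986, -0.0014, 0.0526], [-0.0526, -0.0003, 0.9986], [-0.0013, -1.0, -0.0004]] [-0.65357024  0.1226929  -1.21198639] [-0.01088413 -0.10569929 -0.00778975] 0.10130274504138183
```

View pics/s4_n.png

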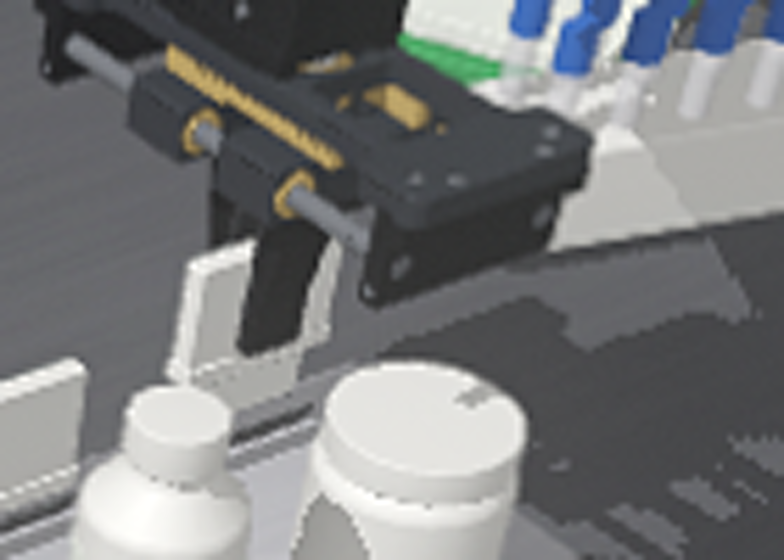

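```bash
cat > f2.py <<'E'
from fit import *
L=.032;x0=-.0045;x1=.0045;h=.049
held=[(V(x0,-L,h),V(x0,-.006,h)),(V(x1,-L,h),V(x1,-.012,h)),(V(x0,-L,h),V(x1,-L,h)),(V(x1,-L,.010),V(x1,-L,h)),(V(x0,-L,.010),V(x0,-L,h))]
G=grad(cv2.imread('pics/s4.png')); p=(.5549,.2307,.1064,-3.0)
print(search(lambda dx,dy:score(G,'scene',(p[0]+dx,p[1]+dy,p[2],p[3]),held),.005,.00025))
full=[(V(x0,-L,h),V(x0,L,h)),(V(x1,-L,h),V(x1,L,h)),(V(x0,-L,h),V(x1,-L,h)),(V(x0,L,h),V(x1,L,h)),(V(x1,-L,.010),V(x1,-L,h)),(V(x0,-L,.010),V(x0,-L,h)),(V(x1,L,.010),V(x1,L,h))]
# fixed at yaw -3
for y in (0,-.108):
    for n,f,s in (('scene','scene0',full),('top','top0',full[:4])):
        g=grad(cv2.imread(f'pics/{f}.png'))
        best=max((search(lambda dx,dy:score(g,n,(.628+dx,.121+dy,0,yw),[(a+V(-.08,y,.082),b+V(-.08,y,.082)) for a,b in s],30),.005,.0005)+(yw,)) for yw in(-4,-3.5,-3,-2.5))
        print(y,n,best)
E
python3 f2.py
```

```text
(np.float64(1833.7237463410638), np.float64(0.0027500000000000068), np.float64(0.000750000000000005))
0 scene (np.float64(3429.850288690244), np.float64(0.002999999999999993), np.float64(-0.001500000000000003), -2.5)
0 top (np.float64(2350.7777149886683), np.float64(-4.336808689942018e-18), np.float64(0.0009999999999999948), -3.5)
-0.108 scene (np.float64(3362.6850997059955), np.float64(0.001999999999999994), np.float64(-0.0010000000000000035), -2.5)
-0.108 top (np.float64(2649.184750031394), np.float64(-0.0010000000000000035), np.float64(0.001999999999999994), -2.5)
```

jog_arm:
  steps:
    - {"fingers": 0,"delta_pos": [0,0,-3],"turn": 0}
    - {"fingers": 0,"delta_pos": [0,0,-6],"turn": 0}
    - {"fingers": 0,"delta_pos": [0,0,-8],"turn": 0}
    - {"fingers": 0,"delta_pos": [0,0,-8],"turn": 0}
    - {"fingers": 0,"delta_pos": [0,0,-8],"turn": 0}

```text
time_s: 8.52
position: [0.5552, 0.2307, 0.1278]
tcp_rot: [[0.999, -0.001, 0.053], [-0.053, -0.0, 0.999], [-0.001, -1.0, -0.0]]
force: [-0.5, 0.3, -0.4]
opening: 0.097
```

```bash
python3 ov2.py s5
```

```text
8.5167 [0.55524987 0.23068886 0.12778747] [[0.9986, -0.0005, 0.0527], [-0.0527, -0.0001, 0.9986], [-0.0005, -1.0, -0.0001]] [-0.50636072  0.33071984 -0.38121953] [ 0.01274631 -0.07399012  0.02609419] 0.0970773466544262
```

View pics/s5_n.png

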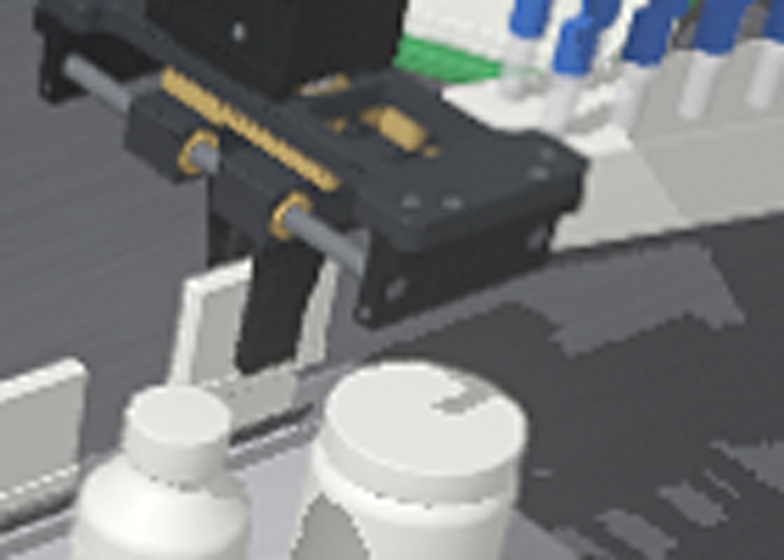

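Run:
```python
import cv2,numpy as np
o=[]
for n in('s4','s5'):
    a=cv2.imread(f'pics/{n}.png')[120:165,360:410]; o.append(cv2.resize(a,None,fx=8,fy=12,interpolation=cv2.INTER_CUBIC))
cv2.imwrite('pics/z5.png',np.hstack(o))
```

```text
(no output)
```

View pics/z5.png

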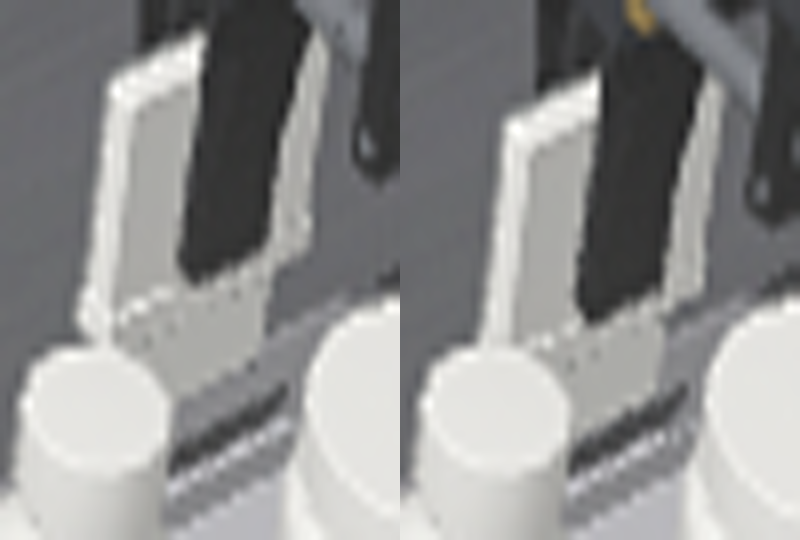

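jog_arm:
  steps:
    - {"fingers": 0,"delta_pos": [0,0,-3],"turn": 0}
    - {"fingers": 0,"delta_pos": [0,0,-6],"turn": 0}
    - {"fingers": 0,"delta_pos": [0,0,-8],"turn": 0}
    - {"fingers": 0,"delta_pos": [0,0,-10],"turn": 0}
    - {"fingers": 0,"delta_pos": [0,0,-12],"turn": 0}
    - {"fingers": 0,"delta_pos": [0,0,-12],"turn": 0}

```text
time_s: 9.12
position: [0.5542, 0.2306, 0.1151]
tcp_rot: [[0.999, -0.003, 0.053], [-0.053, -0.0, 0.999], [-0.003, -1.0, -0.001]]
force: [-3.3, 0.2, -0.7]
opening: 0.101
```

jog_arm:
  steps:
    - {"fingers": 0,"delta_pos": [0,0,-2],"turn": 0}
    - {"fingers": 0,"delta_pos": [0,0,-4],"turn": 0}
    - {"fingers": 0,"delta_pos": [0,0,-5],"turn": 0}
    - {"fingers": 0,"delta_pos": [0,0,-5],"turn": 0}

```text
time_s: 9.45
position: [0.5548, 0.2306, 0.1108]
tcp_rot: [[0.999, -0.002, 0.053], [-0.053, -0.0, 0.999], [-0.002, -1.0, -0.0]]
force: [-3.5, 1.2, 2.0]
opening: 0.101
```

```bash
python3 ov2.py s6
```

```text
9.45 [0.55476181 0.23063685 0.11083712] [[0.9986, -0.0016, 0.0527], [-0.0527, -0.0003, 0.9986], [-0.0016, -1.0, -0.0003]] [-3.48361937  1.19776721  1.98204056] [ 0.01680731  0.72303196 -0.01828116] 0.10057896456604595
```

View pics/s6_n.png

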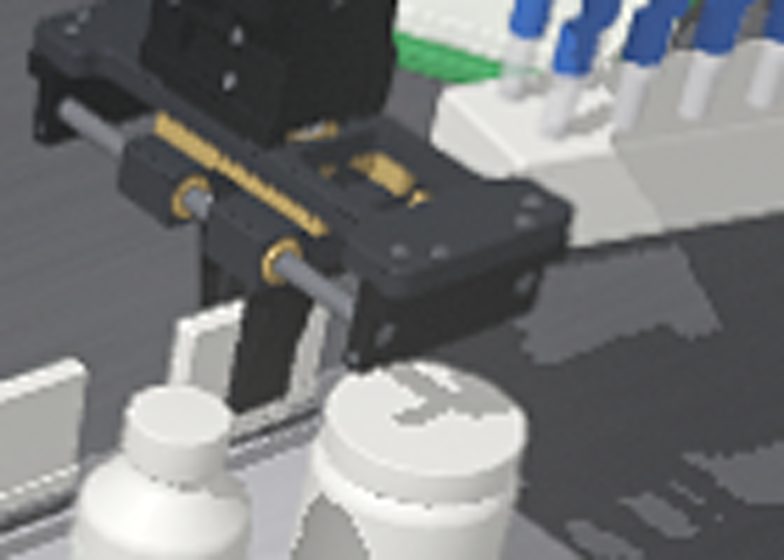

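jog_arm:
  steps:
    - {"fingers": 0,"delta_pos": [0,0,-1],"turn": 0}
    - {"fingers": 0,"delta_pos": [0,0,-1.5],"turn": 0}
    - {"fingers": 0,"delta_pos": [0,0,-2],"turn": 0}
    - {"fingers": 0,"delta_pos": [0,0,-2],"turn": 0}
    - {"fingers": 0,"delta_pos": [0,0,-2],"turn": 0}

```text
time_s: 9.97
position: [0.5548, 0.2307, 0.1107]
tcp_rot: [[0.999, -0.001, 0.052], [-0.052, -0.0, 0.999], [-0.001, -1.0, -0.0]]
force: [-6.6, -1.5, 13.1]
opening: 0.099
```

jog_arm:
  steps:
    - {"fingers": 0,"delta_pos": [-0.3,0,-0.3],"turn": 0}
    - {"fingers": 0,"delta_pos": [-0.6,0,-0.6],"turn": 0}
    - {"fingers": 0,"delta_pos": [-0.6,0,-0.6],"turn": 0}
    - {"fingers": 0,"delta_pos": [-0.6,0,-0.6],"turn": 0}
    - {"fingers": 0,"delta_pos": [-0.6,0,-0.6],"turn": 0}
    - {"fingers": 0,"delta_pos": [-0.6,0,-0.6],"turn": 0}

```text
time_s: 10.47
position: [0.5547, 0.2307, 0.1107]
tcp_rot: [[0.999, 0.001, 0.052], [-0.052, -0.0, 0.999], [0.001, -1.0, -0.0]]
force: [-7.4, -1.4, 14.9]
opening: 0.102
```

```bash
python3 ov2.py s7
python3 - <<'E'
from fit import *
G=grad(cv2.imread('pics/s7.png')); L=.032;x0=-.0045;x1=.0045;h=.049
held=[(V(x0,-L,h),V(x0,-.008,h)),(V(x1,-L,h),V(x1,-.014,h)),(V(x0,-L,h),V(x1,-L,h)),(V(x1,-L,.014),V(x1,-L,h)),(V(x0,-L,.014),V(x0,-L,h))]
p=(.554,.2307,.082,-3.0)
print(search(lambda dx,dy:score(G,'scene',(p[0]+dx,p[1]+dy,p[2],p[3]),held),.005,.00025))
for n in('top','scene'):
    for t in('jar','holder','ticket','specimen_pot','mouse','short_holder'): print(n,t,[(np.round(d['position'],4).tolist(),round(float(d['confidence']),2)) for d in tip_of(t,n)[:2]])
s=read_state(); print(s['time_s'],s['force'],s['position'])
E
```

```text
10.4667 [0.55474057 0.23066141 0.11070905] [[0.9986, 0.0006, 0.0524], [-0.0524, -0.0002, 0.9986], [0.0006, -1.0, -0.0001]] [-7.39656977 -1.38395491 14.92765377] [-0.15901197  1.35381664 -0.00470003] 0.10159784139713383
(np.float64(1414.2183483054773), np.float64(0.0032500000000000072), np.float64(0.0015000000000000057))
top jar [([0.6413, 0.2263, 0.0684], 0.95)]
top holder [([0.5548, 0.2322, 0.0803], 0.48)]
top ticket [([0.5543, 0.2325, 0.112], 0.62), ([0.6409, 0.2265, 0.0671], 0.38)]
top specimen_pot [([0.718, -0.2209, 0.0016], 0.73)]
top mouse []
top short_holder [([0.4662, -0.2238, 0.0301], 0.64)]
scene jar [([0.6388, 0.2315, 0.0693], 0.76)]
scene holder [([0.6388, 0.2296, 0.0677], 0.73), ([0.5521, 0.2325, 0.0806], 0.6)]
scene ticket [([0.5487, 0.2303, 0.1134], 0.48)]
scene specimen_pot [([0.7123, -0.2197, 0.0011], 0.96)]
scene mouse [([0.3777, 0.0087, -0.0019], 0.76), ([0.7138, -0.2208, 0.0037], 0.17)]
scene short_holder [([0.4672, -0.2247, 0.0293], 0.58)]
11.1667 [-7.53661616 -1.92485662 14.36021066] [0.55474146 0.23066903 0.11068902]
```

View pics/s7.png

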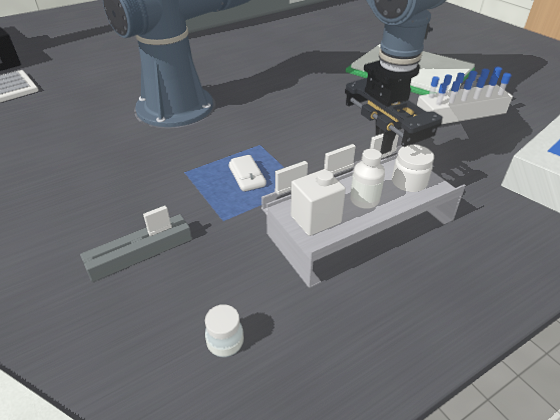

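jog_arm:
  steps:
    - {"fingers": 0,"delta_pos": [-0.4,0,0],"turn": 0}
    - {"fingers": 0,"delta_pos": [-0.8,0,0],"turn": 0}
    - {"fingers": 0,"delta_pos": [-0.8,0,0],"turn": 0}
    - {"fingers": 0,"delta_pos": [-0.8,0,0],"turn": 0}
    - {"fingers": 0,"delta_pos": [-0.8,0,0],"turn": 0}
    - {"fingers": 0,"delta_pos": [-0.8,0,0],"turn": 0}

```text
time_s: 11.67
position: [0.5547, 0.2307, 0.1107]
tcp_rot: [[0.999, 0.002, 0.052], [-0.052, -0.0, 0.999], [0.002, -1.0, 0.0]]
force: [-5.2, -1.4, 13.5]
opening: 0.099
```

Run:
```python
from rig import *
s=read_state(); print(s['time_s'],s['position'],s['force'],s['opening'])
print(hand_in())
```

```text
11.6667 [0.55468929 0.230653   0.1107182 ] [-5.15998876 -1.42837373 13.53336262] 0.09853622186127467
the job is handed in; nothing more can be done
None
```

I took the long label holder out of the block and pushed its tongue down behind the shelf's front lip, in front of the squat jar. I handed the job in at 11.7 s with the arm still gripping it and pressing down. `hand_in` gave no verdict.

**Seating:** The tool met a hard stop at a height of 110.7 mm, against a predicted 111 mm. The vertical force then jumped to about 13.5 N.

**Position:** Comparing pictures with the two fixed holders puts it within about 1 mm of the seated line, across the lip. It is about 2 mm or less off along the lip, and parallel to within about 0.5–1°. The tool showed almost no tilt.

**Grip:** The jaws are closed on the 9 mm plate, reading about 8.6 mm at the end.

**Ticket side:** I never saw the ticket itself. The plain back faced the rear camera, and nearly every ticket detection fell on the front side, so I take it to be facing out. The last check from above put it only 0.5 mm in front of the holder's origin instead of 4.5 mm, which is about that network's error.

**Other items:** The jar, short holder and specimen pot were re-detected within about 6 mm of where they started, mostly detector noise. The mouse was re-found by the scene camera only, about 2 mm from its start.

**What did not go cleanly:** A sideways force of about 5 N remained at the end. I put this down to the spring and to friction on the lip. The detectors also disagreed with each other by 2–5 mm, so I relied on edge fits relative to the fixed holders and on the felt stop.

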